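# Eject the test token with the sprung lever

## Robot

A 7-joint arm with a two-finger parallel gripper is mounted at the origin on the work surface. World frame = base frame: x ahead of the robot, y to its left, z up, the work surface at z = 0. Lengths are in mm, angles in degrees, forces in N, time in s.
With the tool pointing down it reaches from about 425 to 825 mm from the base axis. Payload 3.6 kg.
Tool frame: the origin (TCP) lies at the very end of the fingers, on their centre line; the grasp point (between the pads) lies 19 mm behind it; z points along the fingers, y is the line along which they close (so a half turn about z gives the same grasp; the last joint's range is limited). The gripper opens to 85 mm and grips with 20 to 120 N. Pads are 22 mm wide; open, the fingers measure 114 mm over their backs; the gripper's body (76 mm by 85 mm) begins 54 mm behind the grasp point. The pads swing forward as they close: fully open they stand 13 mm farther back than shut.
Start: joints at [-78.008, 35.231, -0.722, 81.555, 0.464, 63.22, -2.315], TCP at [151.822, 631.991, 231.297] pointing down, gripper open.
Joint ranges: [-178.69, 178.69], [-17.37, 117.87], [-77.05, 75.6], [15.02, 138.74], [-78.02, 258.01], [0.78, 113.62], [-162.83, 162.83]. Speed limits (degrees/s): [159.86, 159.86, 180, 180, 180, 180, 180].

## Interface

Orientations are given as a 3x3 rotation matrix whose columns are the frame's x, y, z axes.
In Python, from cell import r gives the robot as it stands.
- The arm moves only by the tool shift_gripper, called after "Request:" as name(argument=value, ...) on one line, values as JSON. Schema: {"type":"object","properties":{"offsets":{"type":"array","items":{"type":"number"},"minItems":6,"maxItems":60},"aperture":{"type":"number"},"only":{"type":"string"},"quiet":{"type":"boolean"},"lines":{"type":"string"}},"required":["offsets"],"additionalProperties":false}. offsets is one flat list of numbers that holds 1 to 10 rows one after another, with no inner brackets; each row has 6 numbers: dx, dy, dz in mm, then a rotation vector rx, ry, rz in degrees; each row is the pose to reach, as a shift and turn from the pose commanded when the call began, along the tool's axes at that moment; what a row does not reach only later rows make up. A row lasts 1/8 s, in which the tool goes at most 62.5 mm and 10.7 degrees, less where a joint would pass 70% of its speed; a pose out of reach is approached as far as the arm can. aperture is the finger opening in mm, set as the call begins (left out keeps the last). The fingers move at their own pace and stop on an object; the grip force is fixed at half the most. Time passes only in rows, so rows that do not move let the fingers close. The tool returns the time, the measured TCP pose, the force, the opening and the grip force at its end. only (a regular expression) keeps the lines of the reply that match it, lines (a string "A,B") keeps lines A to B, and quiet returns only ok. Input that does not fit is refused with a message, and nothing moves.
- r.get_obs(): the state, without advancing time (a new reading comes with each control period).
- r.get_image(name): name is "scene" or "top" or "wrist"; returns a dict with "image" (420x560x3 uint8, red, green, blue), "mtx" (3x3 intrinsics, pixels), "k1" (the pictures are not rectified: a ray, as slopes to the right and down, at radius r is drawn at 1 + k1 r^2 times it, then the intrinsics apply), "R" (3x3) and "t" (3): a world point X has camera coordinates R X + t; the wrist camera has in their place "T_tool_cam" (4x4, takes a point from camera to tool coordinates, whose origin is the TCP and whose axes are the flange's). Camera axes: x right, y down, z forward; pixel columns grow to the right and rows downward; lengths in mm; the calibration is good to about 2 mm. A picture is of the moment at which its call begins: read the wrist's pose just before it. There is no depth.
- r.sign_off(): hands the job in; it is judged then, once.
The state is a dict: "t": time; "joint_positions": joint angles; "dq": joint speeds; "tau": joint torques, N m; "tcp_pos": TCP position; "orientation": TCP orientation; "ft_force": force on the tool from outside, world axes, zero at the start; "wrist_torque": the same for the moment, N m; "gripper_width": finger opening in mm; "grasp_force": force on a finger pad.
Only numpy, scipy, OpenCV 4.12 (cv2) and the standard library are available. Lean on these libraries where they do the work, as an engineer would, in place of code of your own. Each camera call takes 0.05 s, during which the arm holds its last target. There are 200 camera calls.

## Task

On the token ejector, pull the long crossbar lever through its whole stroke towards the robot's side, so that the copper token in the channel is pushed into the steel coin box, then ease the lever slowly, over two seconds or so, all the way back to its rest. It is strongly sprung: do not let it snap back. The small press with the short ball-knob lever is not needed.

Things in the scene. Friction and masses are not known exactly. Their poses are not given: they have to be found in the camera images.
- lever (a joint): angle of the ejector's sprung lever, rad: 0 at rest (leaning 20 degrees to the rear, away from the robot), growing as its top is pulled to the machine's front, roughly towards the robot; end stop 0.96 (leaning 35 degrees to the front). From 0.88 it counts as fully pulled. The spring pulls it home always, about 5 N at the bar at rest, 12 N at the stop; let go, it snaps back.
- lever_grip (a point): middle of the lever's level grip: black sleeved bar, 18 mm thick, 90 mm long, 180 mm above the table. Own y: along the bar, to the left; the flat steel arm is at its right end, 56 mm away. Own z: along the arm, up from the pivot axis, which lies 140 mm down own -z, parallel to own y. Frame turns with the lever. Free for 40 mm around. Machine is bolted down, left or right, yaw within 0.25.
- token: copper disc, 38 mm across, 6 mm thick, flat in the ejector's open channel (44 mm wide, floor 85 mm above the table, right of the lever) before a dark pusher block that the lever drives to the front, 70 mm per rad; origin: centre of its underside. Smaller loose tokens (32 mm) on the table are bystanders.
- coin_box: dented open steel coin box fixed in front of the channel's end, 108 x 110 x 60 mm, walls 3 mm, rim 72 mm above the table; origin: centre of its underside, x away from the robot, y to the left, z up

How it is judged:
By the outcome, as a careful person would: the job done as asked, in the order asked, and still so for the second after the job is handed in, with the robot touching nothing.
It also fails if it takes over 42 s, if anything falls off the work surface, if the arm or the gripper's body presses on something with over 40 N, if the wrist force passes 120 N, or if a joint passes its speed limit or range.

## Working session

There is one attempt and no reset: what is moved stays moved. The work goes in short steps, Python scripts to look and compute and a tool call to move; the robot and the scene stay as the last step left them, time stands still between calls to the robot, and variables do not carry over. Pictures are saved under pics/ and viewed, at most 10 in all, crops included, and the job is handed in when it is done.

```bash
ls; mkdir -p pics; python3 - <<'E'
from cell import r
import cv2
o=r.get_obs();print(o)
for n in("scene","top"):
    d=r.get_image(n);cv2.imwrite(f"pics/{n}0.png",d["image"][:,:,::-1]);print(n,d["mtx"],d["k1"],d["R"],d["t"])
E
```

```text
cell.py
pics
{'t': 0.0, 'joint_positions': array([-78.0066623 ,  35.29219621,  -0.72372035,  81.64125246,
         0.46306473,  63.21884318,  -2.3151748 ]), 'dq': array([-0.00387342,  0.07195231,  0.05226922, -0.02632199, -0.00626867,
        0.10990235,  0.04113155]), 'tau': array([ 2.79613796e-04, -4.69215810e+01,  2.59126313e-01, -1.71037120e+01,
        9.89685970e-03,  9.71504487e-03, -1.45829017e-05]), 'tcp_pos': array([151.66816505, 631.27237424, 230.10511757]), 'orientation': array([[-9.72337106e-01,  2.33581244e-01, -5.96286415e-04],
       [ 2.33582005e-01,  9.72333790e-01, -2.53940146e-03],
       [-1.33671227e-05, -2.60843604e-03, -9.99996598e-01]]), 'ft_force': array([-0.41574393, -0.90945843, -0.17606093]), 'wrist_torque': array([ 0.01941017,  0.00053695, -0.04014574]), 'grasp_force': 0.0, 'gripper_width': 85.68643718184792}
scene [[444.08362636   0.         283.16936673]
 [  0.         444.08362636 215.44472127]
 [  0.           0.           1.        ]] 0.03120784238527932 [[ 0.70087344  0.71327683 -0.00354597]
 [ 0.56639434 -0.55955312 -0.60506013]
 [-0.43355953  0.42206216 -0.79617189]] [-346.75123124 -225.07069263 1163.18987598]
top [[536.25820818   0.         286.6754301 ]
 [  0.         536.25820818 210.3277349 ]
 [  0.           0.           1.        ]] -0.0953451138759204 [[-3.83383788e-04 -9.99783679e-01  2.07953916e-02]
 [-9.98268320e-01 -8.40622505e-04 -5.88188273e-02]
 [ 5.88235847e-02 -2.07819309e-02 -9.98052051e-01]] [ -23.80396622  517.8764526  1428.8504388 ]
```

View pics/scene0.png

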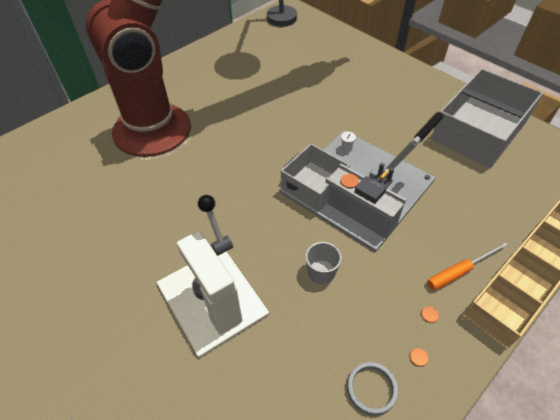

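View pics/top0.png

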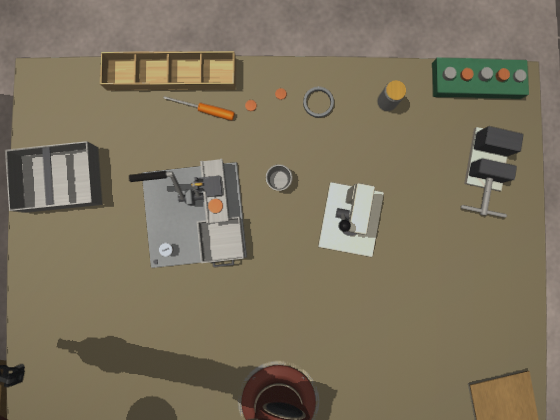

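The scene view shows the ejector at about (360,185), with its black bar running from (415,138) to (440,116). In the top view the bar runs from (130,177) to (168,175), and the token is at (215,206).

```bash
cat > h.py <<'E'
import numpy as np,cv2
from cell import r
def ray(d,uv):
    K,k=d["mtx"],d["k1"]; D=np.array([k,0,0,0,0.])
    p=cv2.undistortPoints(np.array([[uv]],float),K,D)[0,0]
    return -d["R"].T@d["t"], d["R"].T@np.array([*p,1])
def onz(d,uv,z):
    c,v=ray(d,uv);return c+v*(z-c[2])/v[2]
def tri(d1,u1,d2,u2):
    c1,v1=ray(d1,u1);c2,v2=ray(d2,u2)
    s=np.linalg.lstsq(np.c_[v1,-v2],c2-c1,rcond=None)[0]
    a,b=c1+s[0]*v1,c2+s[1]*v2;return (a+b)/2,np.linalg.norm(a-b)
E
python3 - <<'E'
from h import *
T=r.get_image("top");S=r.get_image("scene")
def bar(d,x0,x1,y0,y1):
    g=d["image"][y0:y1,x0:x1].max(2);m=(g<38).astype(np.uint8)
    n,l,st,c=cv2.connectedComponentsWithStats(m);i=1+st[1:,4].argmax()
    p=np.argwhere(l==i)[:,::-1].astype(float)+[x0,y0]
    print(st[i],cv2.minAreaRect(p.astype(np.float32)))
    c=p.mean(0);v=np.linalg.svd(p-c,full_matrices=0)[2][0]
    if v[0]<0:v=-v
    s=(p-c)@v;return c+v*s.min(),c+v*s.max(),c
t=bar(T,120,182,160,190);s=bar(S,405,450,105,150);print(t,s)
print("tri L",tri(T,t[0],S,s[1]),"R",tri(T,t[1],S,s[0]),"C",tri(T,t[2],S,s[2]))
print([onz(T,u,180) for u in t],[onz(S,u,180) for u in s])
def up(d,x0,x1,y0,y1,n):cv2.imwrite(n,cv2.resize(d["image"][y0:y1,x0:x1,::-1],None,fx=5,fy=5,interpolation=2))
up(T,110,260,145,265,"pics/tc.png");up(S,270,430,100,220,"pics/sc.png") if 0 else up(S,300,450,105,225,"pics/sc.png")
E
```

```text
[ 10  12  36  10 168] ((147.3109893798828, 176.29879760742188), (6.184166431427002, 35.227664947509766), 83.6598129272461)
[16 12 21 23 58] ((430.23016357421875, 127.79434204101562), (3.2557642459869385, 28.994726181030273), 42.51044845581055)
(array([129.85066334, 178.80550712]), array([164.80441165, 174.43555563]), array([148.05357143, 176.5297619 ])) (array([420.47577152, 138.51081668]), array([440.25988703, 117.30936427]), array([430.39655172, 127.87931034]))
tri L (array([586.59863752, 358.49742644, 178.78512355]), np.float64(6.577398038358915)) R (array([596.60511803, 273.31903185, 182.91596086]), np.float64(6.817005607198486)) C (array([591.91459707, 313.95174483, 181.69854819]), np.float64(7.157939455024388))
[array([583.66677714, 356.23712933, 180.        ]), array([594.12570714, 271.90466275, 180.        ]), array([589.10810113, 312.25287147, 180.        ])] [array([597.69697854, 279.07844804, 180.        ]), array([589.49463264, 359.69677727, 180.        ]), array([593.66861831, 318.70367757, 180.        ])]
```

View pics/tc.png

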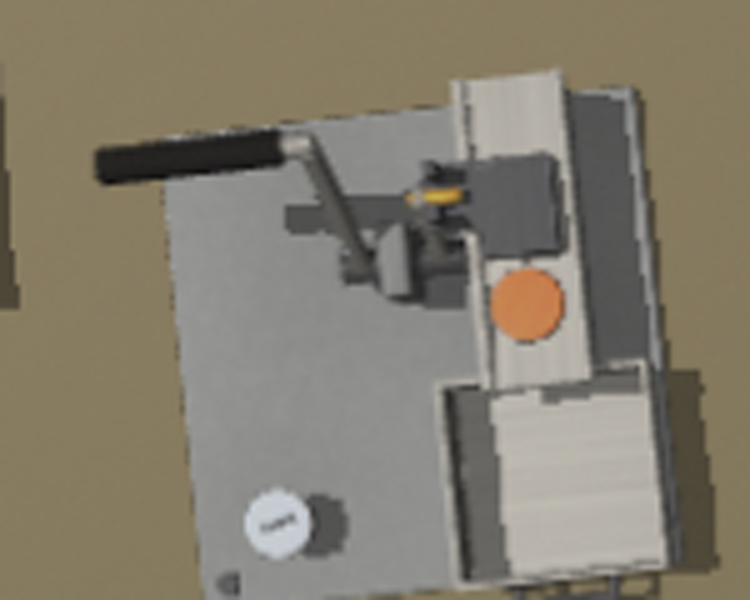

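View pics/sc.png

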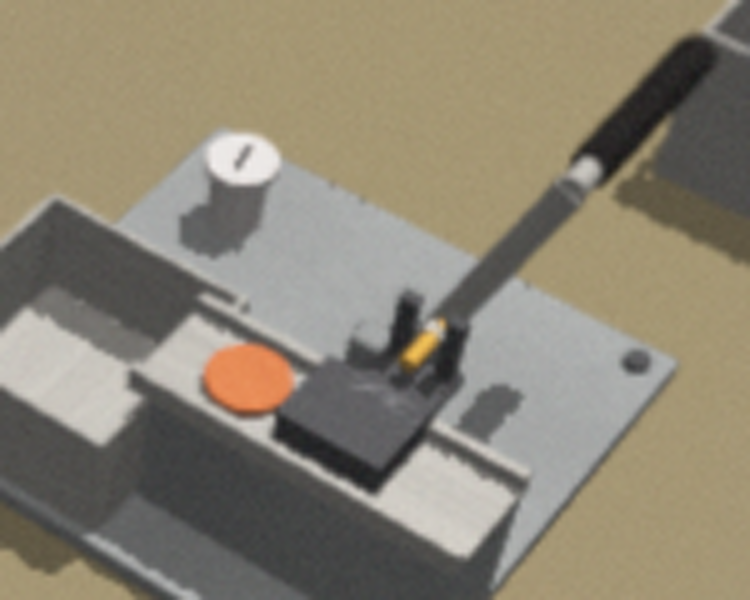

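The top crop shows the bar from about (129,178) to (167,174), with the steel arm at its right end. The scene crop agrees, with the bar from (418,138) to (442,114). The grip is near (591,314,180) with a machine yaw of about 7°. I'll move above it with the closing axis along the machine's front/rear axis, then check with the wrist camera.

Request:
shift_gripper(offsets=[-501, -205, -29, 0, 0, 69.6, -501, -205, -29, 0, 0, 69.6, -501, -205, -29, 0, 0, 69.6, -501, -205, -29, 0, 0, 69.6, -501, -205, -29, 0, 0, 69.6, -501, -205, -29, 0, 0, 69.6, -501, -205, -29, 0, 0, 69.6, -501, -205, -29, 0, 0, 69.6, -501, -205, -29, 0, 0, 69.6, -501, -205, -29, 0, 0, 69.6])

```text
t: 1.45
tcp_pos: [594.5, 310.4, 259.9]
orientation: [[-0.112, 0.994, 0.002], [0.994, 0.112, -0.004], [-0.004, 0.001, -1.0]]
ft_force: [-0.6, 0.6, -1.3]
gripper_width: 85.2
grasp_force: 0.0
```

Request:
shift_gripper(offsets=[0, 0, 0, 0, 0, 0, 0, 0, 0, 0, 0, 0])

```text
t: 1.7
tcp_pos: [589.5, 317.8, 260.1]
orientation: [[-0.123, 0.992, -0.002], [0.992, 0.123, 0.001], [0.001, -0.001, -1.0]]
ft_force: [-0.7, 0.0, -0.0]
gripper_width: 85.5
grasp_force: 0.0
```

```bash
python3 - <<'E'
from h import *
o=r.get_obs();W=r.get_image("wrist");print(o["t"],o["tcp_pos"],o["orientation"].round(4),o["joint_positions"].round(1))
X=np.eye(4);X[:3,:3]=o["orientation"];X[:3,3]=o["tcp_pos"];M=np.linalg.inv(X@W["T_tool_cam"])
np.savez("w.npz",mtx=W["mtx"],k1=W["k1"],R=M[:3,:3],t=M[:3,3],image=W["image"])
cv2.imwrite("pics/w1.png",W["image"][:,:,::-1])
E
```

```text
1.7 [589.47776635 317.79882488 260.07724683] [[-0.1234  0.9924 -0.0015]
 [ 0.9924  0.1234  0.0011]
 [ 0.0013 -0.0014 -1.    ]] [-40.2  36.9  18.8  75.8 -12.   69.3 -13.5]
```

View pics/w1.png

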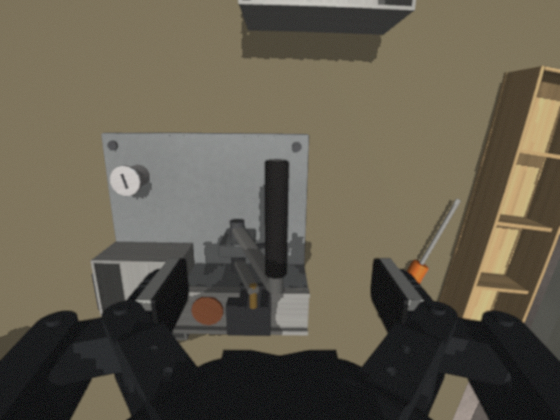

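The wrist view shows the bar from (277,160) to (276,277), lying between and parallel to the fingers. It is centred at about (276.5,218).

```bash
python3 - <<'E'
from h import *
d=dict(np.load("w.npz"))
for u in[(277,162),(276.5,275),(276.7,218)]:print(onz(d,u,180),onz(d,u,188))
o=r.get_obs();print(o["tcp_pos"],o["ft_force"])
E
```

```text
[583.3646398  356.04272977 180.        ] [583.29879868 357.14819926 188.        ]
[593.92379935 266.57704333 180.        ] [593.47935889 270.89031073 188.        ]
[588.27597342 314.12091015 180.        ] [588.03403611 316.72948916 188.        ]
[589.63775596 317.6507032  260.2422211 ] [-0.01258068 -0.37306311  0.16003773]
```

Request:
shift_gripper(offsets=[-3, 0, 50, 0, 0, 0, -3, 0, 50, 0, 0, 0, -3, 0, 97, 0, 0, 0, -3, 0, 97, 0, 0, 0, -3, 0, 97, 0, 0, 0], aperture=48)

```text
t: 2.38
tcp_pos: [592.6, 313.6, 165.7]
orientation: [[-0.121, 0.993, 0.003], [0.993, 0.121, 0.002], [0.001, 0.003, -1.0]]
ft_force: [1.0, -0.1, -0.2]
gripper_width: 48.0
grasp_force: 0.0
```

Request:
shift_gripper(offsets=[0, 0, 0, 0, 0, 0, 0, 0, 0, 0, 0, 0, 0, 0, 0, 0, 0, 0, 0, 0, 0, 0, 0, 0], aperture=26)

```text
t: 2.88
tcp_pos: [591.5, 312.7, 163.5]
orientation: [[-0.12, 0.993, 0.0], [0.993, 0.12, 0.0], [0.0, 0.0, -1.0]]
ft_force: [-1.3, -1.1, 0.4]
gripper_width: 26.1
grasp_force: 0.3
```

```bash
python3 - <<'E'
from h import *
o=r.get_obs();W=r.get_image("wrist");cv2.imwrite("pics/w2.png",W["image"][:,:,::-1])
E
```

```text
(no output)
```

View pics/w2.png

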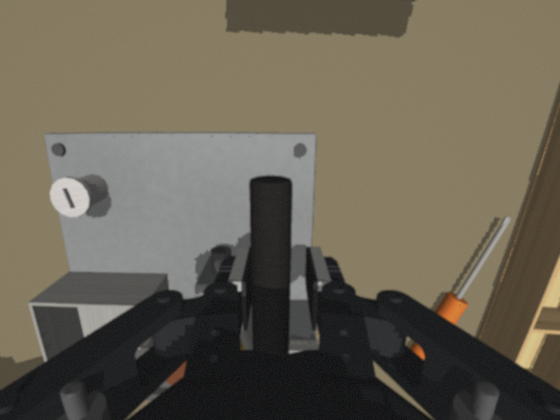

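The wrist view shows the bar at (270,260) caged between the two pads (240 and 318). Next I'll pull along the arc.

Request:
shift_gripper(offsets=[0, -8, 0, 0, 0, 0, 0, -16, -3, 0, 0, 0, 0, -24, -5, 0, 0, 0, 0, -32, -7, 0, 0, 0, 0, -40, -8, 0, 0, 0, 0, -48, -8, 0, 0, 0, 0, -56, -8, 0, 0, 0, 0, -64, -8, 0, 0, 0, 0, -72, -7, 0, 0, 0, 0, -80, -6, 0, 0, 0])

```text
t: 4.18
tcp_pos: [519.4, 304.1, 173.8]
orientation: [[-0.118, 0.993, 0.019], [0.993, 0.118, 0.006], [0.004, 0.02, -1.0]]
ft_force: [8.1, 1.1, 6.3]
gripper_width: 26.2
grasp_force: 4.4
```

Request:
shift_gripper(offsets=[0, -8, 2, 0, 0, 0, 0, -16, 4, 0, 0, 0, 0, -24, 7, 0, 0, 0, 0, -32, 10, 0, 0, 0, 0, -40, 14, 0, 0, 0, 0, -48, 18, 0, 0, 0, 0, -52, 20, 0, 0, 0, 0, -52, 20, 0, 0, 0, 0, -52, 20, 0, 0, 0])

```text
t: 5.3
tcp_pos: [468.0, 298.4, 153.4]
orientation: [[-0.118, 0.993, 0.018], [0.993, 0.118, 0.007], [0.005, 0.019, -1.0]]
ft_force: [8.6, 1.5, 6.7]
gripper_width: 26.0
grasp_force: 4.3
```

```bash
python3 - <<'E'
from h import *
T=r.get_image("top");S=r.get_image("scene")
a=[cv2.resize(d["image"][y:y+120,x:x+130,::-1],None,fx=3,fy=3) for d,x,y in((T,125,150),(S,270,90))]
cv2.imwrite("pics/p3.png",np.hstack(a))
o=r.get_obs();print(o["tcp_pos"],o["ft_force"])
E
```

```text
[468.11183086 298.41154148 153.45078228] [8.03478867 1.66864972 6.6281539 ]
```

View pics/p3.png

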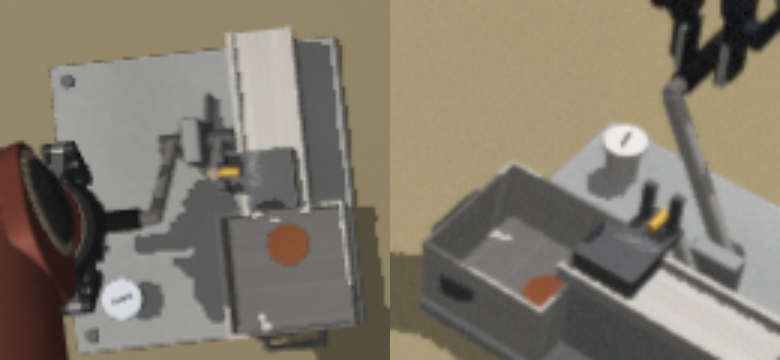

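The token is in the box: about (288,243) in the left panel. The lever is only at about 0.87, so I'll pull on to the stop gently.

Request:
shift_gripper(offsets=[0, -3, 2, 0, 0, 0, 0, -6, 4, 0, 0, 0, 0, -6, 4, 0, 0, 0])

```text
t: 5.78
tcp_pos: [462.1, 297.7, 149.3]
orientation: [[-0.118, 0.993, 0.018], [0.993, 0.118, 0.007], [0.005, 0.019, -1.0]]
ft_force: [8.3, -0.1, 6.7]
gripper_width: 26.2
grasp_force: 4.5
```

Request:
shift_gripper(offsets=[0, -2, 1, 0, 0, 0, 0, -4, 3, 0, 0, 0, 0, -4, 3, 0, 0, 0])

```text
t: 6.15
tcp_pos: [458.4, 297.4, 146.3]
orientation: [[-0.118, 0.993, 0.019], [0.993, 0.118, 0.007], [0.005, 0.019, -1.0]]
ft_force: [8.9, 1.1, 6.3]
gripper_width: 25.7
grasp_force: 4.5
```

Request:
shift_gripper(offsets=[0, -2, 1, 0, 0, 0, 0, -4, 2, 0, 0, 0, 0, -4, 2, 0, 0, 0])

```text
t: 6.52
tcp_pos: [456.2, 297.1, 144.9]
orientation: [[-0.118, 0.993, 0.022], [0.993, 0.118, 0.008], [0.006, 0.023, -1.0]]
ft_force: [11.0, 1.5, 6.2]
gripper_width: 26.2
grasp_force: 5.5
```

It is at the end stop: force is rising and motion has stalled. I'll ease it back along the same arc over about 3 s.

Request:
shift_gripper(offsets=[0, 6, -4, 0, 0, 0, 0, 12, -8, 0, 0, 0, 0, 18, -11, 0, 0, 0, 0, 24, -14, 0, 0, 0, 0, 30, -17, 0, 0, 0, 0, 36, -20, 0, 0, 0, 0, 42, -22, 0, 0, 0, 0, 48, -24, 0, 0, 0, 0, 54, -26, 0, 0, 0, 0, 60, -28, 0, 0, 0])

```text
t: 7.78
tcp_pos: [510.6, 302.4, 168.9]
orientation: [[-0.119, 0.993, 0.01], [0.993, 0.119, 0.002], [0.0, 0.01, -1.0]]
ft_force: [8.3, 1.4, -6.1]
gripper_width: 25.8
grasp_force: 4.4
```

Request:
shift_gripper(offsets=[0, 6, -1, 0, 0, 0, 0, 12, -2, 0, 0, 0, 0, 18, -3, 0, 0, 0, 0, 24, -3, 0, 0, 0, 0, 30, -3, 0, 0, 0, 0, 36, -3, 0, 0, 0, 0, 42, -3, 0, 0, 0, 0, 48, -3, 0, 0, 0, 0, 54, -2, 0, 0, 0, 0, 60, -1, 0, 0, 0])

```text
t: 9.02
tcp_pos: [567.9, 309.1, 169.5]
orientation: [[-0.119, 0.993, 0.005], [0.993, 0.119, 0.0], [-0.001, 0.005, -1.0]]
ft_force: [5.6, 0.6, -3.5]
gripper_width: 25.9
grasp_force: 2.5
```

Request:
shift_gripper(offsets=[0, 5, 1, 0, 0, 0, 0, 10, 3, 0, 0, 0, 0, 14, 4, 0, 0, 0, 0, 18, 5, 0, 0, 0, 0, 21, 5, 0, 0, 0, 0, 24, 5, 0, 0, 0, 0, 26, 5, 0, 0, 0, 0, 26, 5, 0, 0, 0])

```text
t: 10.02
tcp_pos: [591.3, 312.8, 164.3]
orientation: [[-0.12, 0.993, -0.0], [0.993, 0.12, 0.0], [0.0, -0.0, -1.0]]
ft_force: [0.3, 0.2, 0.4]
gripper_width: 26.0
grasp_force: 0.0
```

Contact force is now zero, so the lever is home. I'll open slightly, lift clear and look.

Request:
shift_gripper(offsets=[0, 0, 0, 0, 0, 0, 0, 0, 0, 0, 0, 0, 0, 0, 0, 0, 0, 0], aperture=46)

```text
t: 10.4
tcp_pos: [591.3, 312.7, 164.3]
orientation: [[-0.12, 0.993, -0.0], [0.993, 0.12, -0.0], [-0.0, -0.0, -1.0]]
ft_force: [0.0, 0.2, -0.6]
gripper_width: 45.9
grasp_force: 0.0
```

Request:
shift_gripper(offsets=[0, 0, -20, 0, 0, 0, 0, 0, -60, 0, 0, 0, 0, 0, -110, 0, 0, 0, 0, 0, -110, 0, 0, 0, 0, 0, -110, 0, 0, 0])

```text
t: 11.02
tcp_pos: [591.0, 312.6, 274.0]
orientation: [[-0.12, 0.993, -0.001], [0.993, 0.12, -0.0], [-0.0, -0.001, -1.0]]
ft_force: [0.4, -0.2, -0.5]
gripper_width: 46.1
grasp_force: 0.0
```

Request:
shift_gripper(offsets=[60, -120, 0, 0, 0, 0, 60, -120, 0, 0, 0, 0, 60, -120, 0, 0, 0, 0, 60, -120, 0, 0, 0, 0])

```text
t: 11.52
tcp_pos: [464.3, 357.9, 273.4]
orientation: [[-0.122, 0.993, -0.001], [0.993, 0.122, -0.002], [-0.001, -0.002, -1.0]]
ft_force: [0.1, 0.6, 0.6]
gripper_width: 45.9
grasp_force: 0.0
```

```bash
python3 - <<'E'
from h import *
T=r.get_image("top");S=r.get_image("scene")
a=[cv2.resize(d["image"][y:y+120,x:x+130,::-1],None,fx=3,fy=3) for d,x,y in((T,125,150),(S,290,90))]
cv2.imwrite("pics/p4.png",np.hstack(a))
E
```

```text
(no output)
```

View pics/p4.png

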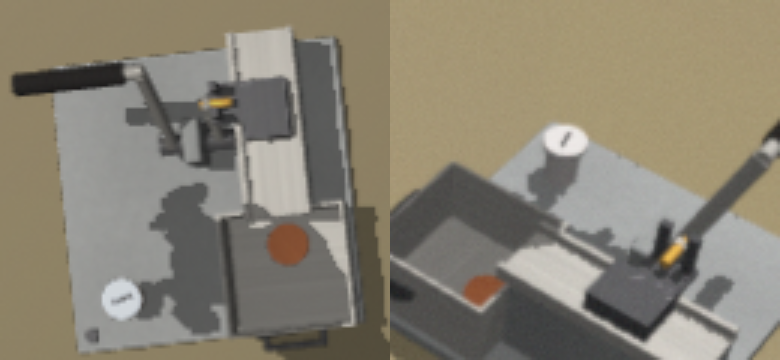

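The lever is back at rest, with the bar at (75,80) in the left panel as at the start. The token lies in the box at (288,243), and the robot is clear.

```bash
python3 -c "
from cell import r
print(r.sign_off())"
```

```text
the job is handed in; nothing more can be done
None
```

I pulled the lever to its end stop, which pushed the copper token into the coin box. I then eased the lever back to rest over about 3 s, moved the arm clear, and handed the job in at about 12 s of the 42 s allowed.

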